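# Set the bench length gauge with its thumbwheel

## Robot

A 7-joint arm with a two-finger parallel gripper is mounted at the origin on the work surface. World frame = base frame: x ahead of the robot, y to its left, z up, the work surface at z = 0. Lengths are in mm, angles in rad, forces in N, time in s.
With the tool pointing down it reaches from about 400 to 900 mm from the base axis. Payload 5.5 kg.
Tool frame: the origin (TCP) lies on the mounting face of the last link; the fingertips stand 178 mm ahead of it and the grasp point (between the pads) lies 159 mm ahead of it; x points along the fingers, z is the direction in which the jaws open and shut, and the axes are right-handed (so a half turn about x gives the same grasp; the last joint's range is limited). The gripper opens to 92 mm and grips with 3 to 60 N. Pads are 19 mm wide; open, the fingers measure 130 mm over their backs; the gripper's body (75 mm by 190 mm) begins 47 mm behind the grasp point.
Start: joints at [0.263, 0.501, -0.427, 1.55, 0.221, 1.138, -0.21], TCP at [649.997, 0.031, 404.729] pointing down, gripper open.
Joint ranges: [-2.88, 2.88], [-0.31, 2.03], [-1.54, 1.56], [0.2, 2.42], [-1.41, 4.55], [0.19, 2.02], [-2.57, 2.57]. Speed limits (rad/s): [2.57, 2.57, 3.14, 3.14, 3.14, 3.14, 3.14].

## Interface

Orientations are given as a 3x3 rotation matrix whose columns are the frame's x, y, z axes.
In Python, from plant import * gives the robot as it stands.
- The arm moves only by the shell command python3 -m crank 'ROWS' [FORCE]. ROWS is a JSON object of lists of equal length, an entry for each row: "dr": the turn, a rotation vector about the tool's x, y, z in rad, a list of three; "translation": the shift along the tool's x, y, z in mm, a list of three; "jaw": the opening, from 0 (shut) to 1 (fully open). In form: {"dr": [[wx, wy, wz], ...], "translation": [[tx, ty, tz], ...], "jaw": [jaw, ...]}. A call has 1 to 12 rows; each row is the pose to reach, as a shift and turn from the pose measured when the call began, along the tool's axes at that moment; what a row does not reach only later rows make up. A row lasts 1/10 s, in which the tool goes at most 50 mm and 8.59 degrees, less where a joint would pass 70% of its speed; a pose out of reach is approached as far as the arm can. A call with a gripper value outside its range is refused whole. The fingers move at their own pace and stop on an object; FORCE is the grip in N (left out, the last holds). Time passes only in rows, so rows that repeat a pose let the fingers close. It gives the time, the measured TCP pose, the force and the opening at its end, in the units of the state.
- read_state(): the state, without advancing time (a new reading comes with each control period).
- camera(name): name is "scene" or "side" or "wrist"; returns the picture (400x640x3 uint8, red, green, blue); there is no depth.
- camera_model(name): a dict with "K" (3x3 intrinsics, pixels), "pose" (4x4, takes a point from camera to world coordinates). Camera axes: x right, y up, looking along -z (the intrinsics and any distortion apply to the point x, -y, -z); pixel columns grow to the right and rows downward; lengths in mm; the calibration is good to about 2 mm. A picture is of the moment at which its call begins: read the wrist's pose just before it. camera_model takes no time and is no camera call; for the wrist camera it gives the pose at the moment of the call.
- close_job(): hands the job in, once; it reports no verdict.
The state is a dict: "time": time; "joint_pos": joint angles; "qvel": joint speeds; "effort": joint torques, N m; "position": TCP position; "orientation": TCP orientation; "contact_force": force on the tool from outside, world axes, zero at the start; "ft_torque": the same for the moment, N m; "finger_gap": opening from 0.0 (shut) to 1.0 (fully open).
Only numpy, scipy, OpenCV 4.12 (cv2) and the standard library are available. Lean on these libraries where they do the work, as an engineer would, in place of code of your own. Each camera call takes 0.05 s, during which the arm holds its last target.

## Task

Set the bench length gauge for the next batch: roll its knurled thumbwheel under a fingertip, in light strokes over the top, until the gap closes and the black pointer of the blue jaw lines up with the red flag of the setting marker. Drive the jaw only by the wheel, do not push the jaw itself, and leave the marker, the V-block, the brass bush and the dial indicator where they are. Nothing is to be picked up; take the hand away at the end.

Things in the scene. Friction and masses are not known exactly. Their poses are not given: they have to be found in the camera images.
- bed: Grey cast bed of the gauge, bolted down, 310 mm long (its y), 80 mm wide (its x); origin at the centre of its underside on the bench, z up. Its +y runs along the ways from the moving jaw to the fixed jaw, whose face is at y = +95 mm, 115 mm high. On its -x side (towards the robot) is the housing of the thumbwheel; on its +x side a white graduated plate and, beyond it, the marker's rail.
- wheel: Knurled aluminium thumbwheel, 40 dark ribs (one orange), radius 36 mm over the ribs, 18 mm wide; origin at its centre, level axle along the bed's x, between two grey cheeks that end 12 mm below its top. No click or spring: about 1 N at the rim turns it and it stays where left. Geared to the moving jaw: 15 mm of jaw travel a radian, that is 2.4 mm of rim for 1 mm of jaw.
- wheel_top (a point): The highest point of the wheel's rim, over the middle of its width (fixed on the bed at x -66, y -45, z 81 mm). Rolling this top towards the bed's +y drives the jaw to +y and closes the gap; towards -y opens it. Nothing stands above it; the jaws, up to 115 mm high, stand at least 50 mm to its +x side.
- jaw: The moving jaw: blue carriage 56 x 60 mm with a dark upright, top 115 mm high, on the ways of the bed, with a rack bar 14 mm wide (67 mm high) trailing to -y. It slides along the bed's y; its origin coincides with the bed's when its face stands 70 mm from the fixed jaw's face.
- pointer (a point): Tip of the black pointer needle (4 mm wide) of the moving jaw, over the white plate; it moves with the jaw along the bed's y.
- mark (a point): Tip of the red flag (4 mm wide) on the brass setting marker, facing the pointer; the target of the pointer along the bed's y, at the same height and 2 mm to the +x side of the pointer's path. The marker stays on its rail by friction. At the start it stands 18 to 45 mm to the +y side of the pointer.
- vblock: Loose dark steel V-block, 45 x 50 x 38 mm; origin at the centre of its underside. Leave alone.
- bush: Loose upright brass bush, 42 mm diameter, 45 mm high; origin at the centre of its underside. Leave alone.
- indicator: Loose dial indicator lying on its back, dial 56 mm diameter, 20 mm high, stem reaching 64 mm to its +x; origin under the dial's centre. Leave alone.

How it is judged (in metres and radians):
On the way:
1. a fingertip rolls the knurled wheel (contact force between the fingers and wheel above 0.5 N and distance of pointer from where it was at the start of the episode above 0.004 m), for 0.1 s.
At the end, for the whole second after the job is handed in: The pointer's tip stands within 2.5 mm of the flag's tip along the bed, the jaw is at rest, the marker is within 2 mm and the V-block, bush and indicator within 8 mm of where they began (y of pointer in the frame of mark between -0.0025 and 0.0025 m and linear speed of jaw below 0.003 m/s and distance of mark from where it was at the start of the episode below 0.002 m and distance of each of vblock, bush, indicator from where it was at the start of the episode below 0.008 m); the robot touches nothing.
It fails at once if the marker is shifted by more than 2 mm (distance of mark from where it was at the start of the episode above 0.002 m).
It fails at once if the robot pushes the moving jaw itself (contact force between any of the fingers, the arm and jaw above 1 N).
It fails at once if the wheel is pressed or squeezed with more than 50 N (contact force between the fingers and wheel above 50 N).
It fails at once if a bystander is shifted, lifted or carried by more than 8 mm (distance of any of vblock, bush, indicator from where it was at the start of the episode above 0.008 m).
It also fails if it takes over 64 s, if anything falls off the work surface, if the arm or the gripper's body presses on something with over 40 N, if the wrist force passes 120 N, or if a joint passes its speed limit or range.

## Working session

There is one attempt and no reset: what is moved stays moved. The work goes in short steps, Python scripts to look and compute and a shell command to move; the robot and the scene stay as the last step left them, time stands still between calls to the robot, and variables do not carry over. Pictures are saved under pics/ and viewed, and the job is handed in when it is done.

```bash
mkdir -p pics; ls; python3 - <<'E'
from plant import *
import cv2,numpy as np
s=read_state();print(s)
for n in["scene","side","wrist"]:
    m=camera_model(n);print(n,np.round(m["K"],1).tolist(),np.round(m["pose"],3).tolist(),[k for k in m])
    cv2.imwrite(f"pics/{n}0.png",camera(n)[:,:,::-1])
E
```

```text
pics
{'time': 0.0, 'joint_pos': array([ 0.26318669,  0.50184766, -0.42677043,  1.55140214,  0.22078044,
        1.13827015, -0.21030522]), 'qvel': array([ 0.00059645,  0.00041383,  0.00018206, -0.00149773, -0.00037631,
       -0.00018573,  0.00071078]), 'effort': array([-1.62834690e-04, -5.66597199e+01, -5.81602022e+00, -2.79113513e+01,
       -6.85700797e-02,  3.08415934e-02,  1.78752666e-04]), 'position': array([ 6.49667469e+02, -5.59674527e-02,  4.03696213e+02]), 'orientation': array([[-1.87750021e-03, -2.69047077e-05,  9.99998237e-01],
       [ 8.53807012e-05,  9.99999996e-01,  2.70650576e-05],
       [-9.99998234e-01,  8.54313653e-05, -1.87749791e-03]]), 'contact_force': array([-0.00103693,  0.26465759,  0.72548675]), 'ft_torque': array([-0.02909847, -0.01185303,  0.00752577]), 'finger_gap': 0.999342776576491}
scene [[380.4, 0.0, 322.2], [0.0, 380.4, 205.1], [0.0, 0.0, 1.0]] [[0.838, -0.399, 0.371, 871.467], [0.545, 0.592, -0.594, -445.508], [0.017, 0.7, 0.714, 606.061], [0.0, 0.0, 0.0, 1.0]] ['K', 'pose']
side [[384.5, 0.0, 325.2], [0.0, 384.5, 206.2], [0.0, 0.0, 1.0]] [[-0.976, 0.167, -0.138, 497.843], [-0.216, -0.691, 0.689, 560.752], [0.019, 0.703, 0.711, 626.486], [0.0, 0.0, 0.0, 1.0]] ['K', 'pose']
wrist [[344.1, 0.0, 325.4], [0.0, 344.1, 198.7], [0.0, 0.0, 1.0]] [[1.0, -0.0, 0.002, 649.529], [-0.0, 0.957, 0.29, 78.231], [-0.002, -0.29, 0.957, 383.77], [0.0, 0.0, 0.0, 1.0]] ['K', 'pose']
```

View pics/scene0.png

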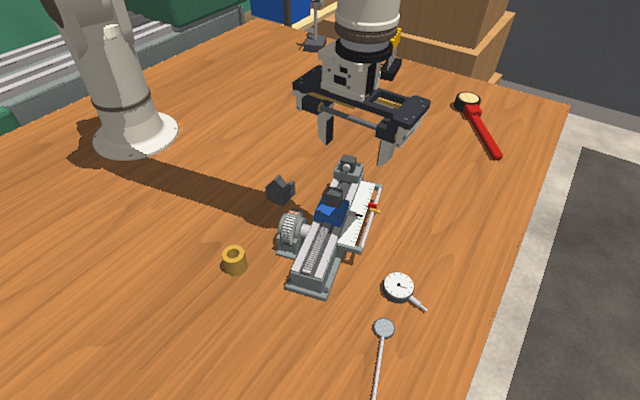

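View pics/side0.png

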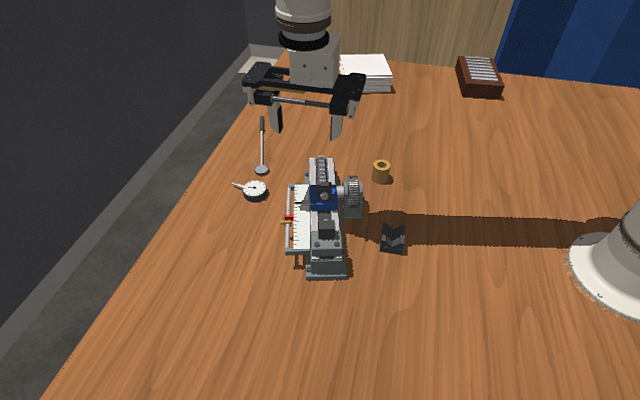

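View pics/wrist0.png

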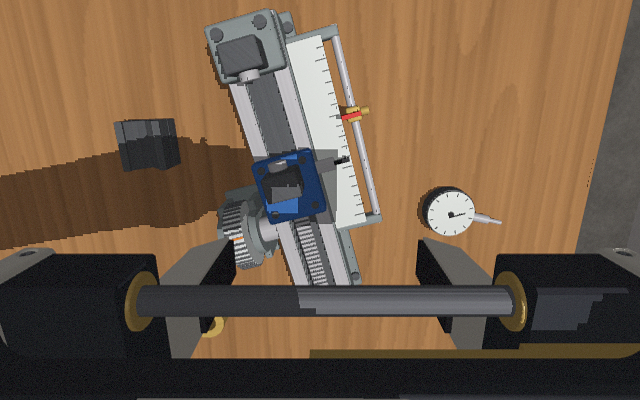

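```bash
python3 - <<'E'
import cv2
a=cv2.imread("pics/wrist0.png")[5:285,195:395];cv2.imwrite("pics/wz.png",cv2.resize(a,None,fx=2.1,fy=2.1,interpolation=cv2.INTER_CUBIC))
b=cv2.imread("pics/scene0.png")[150:300,260:400];c=cv2.imread("pics/side0.png")[150:285,270:380]
cv2.imwrite("pics/sz.png",cv2.resize(b,None,fx=4,fy=4,interpolation=cv2.INTER_CUBIC));cv2.imwrite("pics/dz.png",cv2.resize(c,None,fx=4.4,fy=4.4,interpolation=cv2.INTER_CUBIC))
E
```

```text
(no output)
```

View pics/wz.png

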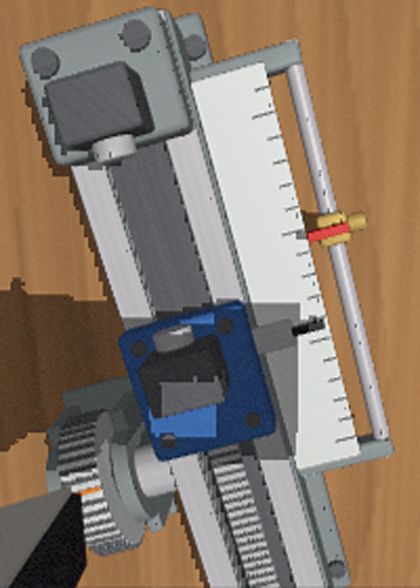

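View pics/sz.png

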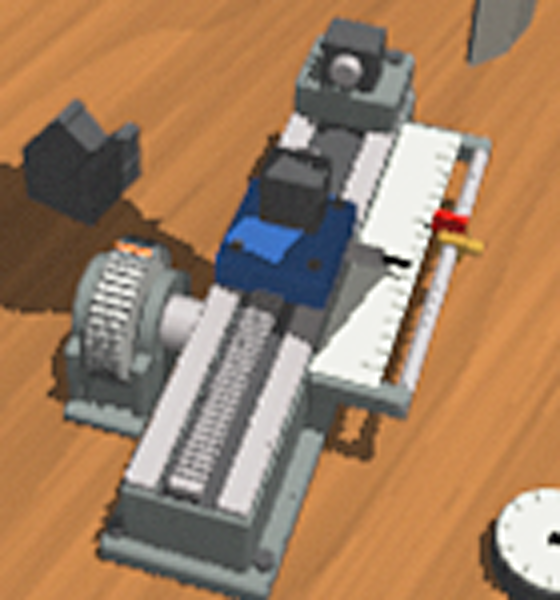

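View pics/dz.png

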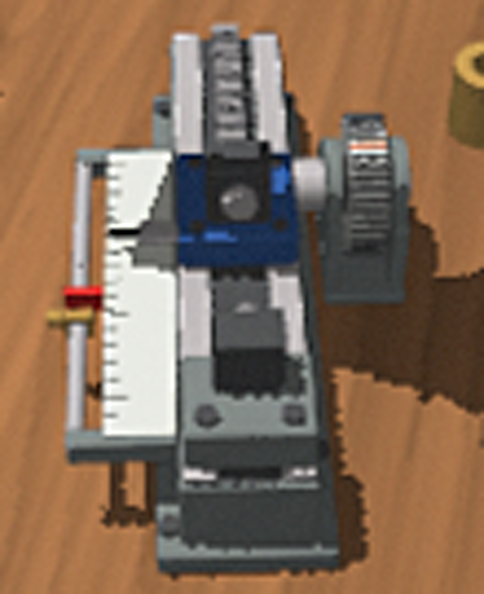

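```bash
cat > h.py <<'E'
from plant import *
import cv2,numpy as np
def ray(m,p):
    K=m["K"];P=np.array(m["pose"]);d=np.linalg.inv(K)@np.array([p[0],p[1],1.]);d=np.array([d[0],-d[1],-d[2]])
    return P[:3,3],P[:3,:3]@d/np.linalg.norm(d)
def tri(obs):
    A=np.zeros((3,3));b=np.zeros(3);R=[ray(m,p) for m,p in obs]
    for o,d in R:
        M=np.eye(3)-np.outer(d,d);A+=M;b+=M@o
    X=np.linalg.solve(A,b)
    return X,[round(float(np.linalg.norm((np.eye(3)-np.outer(d,d))@(X-o))),1) for o,d in R]
def plane(m,p,z):
    o,d=ray(m,p);return o+d*(z-o[2])/d[2]
def orange(im):
    h=cv2.cvtColor(im,cv2.COLOR_RGB2HSV);return h
E
python3 - <<'E'
from h import *
W,S,D=[camera_model(n) for n in("wrist","scene","side")]
w=lambda x,y:(W,(x/2.1+195-.25,y/2.1+5-.25));s=lambda x,y:(S,(x/4+260-.4,y/4+150-.4));d=lambda x,y:(D,(x/4.4+270-.4,y/4.4+150-.4))
T={"ptr":[w(324,323),s(410,264),d(108,232)],"flag":[w(304,238),s(434,217),d(103,294)],
"orange":[w(90,491),s(135,247),d(369,147)],"plate-y":[w(358,452),s(380,385),d(108,152)],"plate+y":[w(266,64),s(463,135),d(104,436)]}
X={}
for k,o in T.items(): X[k],r=tri(o);print(k,X[k].round(1),r)
v=X["plate+y"]-X["plate-y"];print("yaw",np.degrees(np.arctan2(-v[0],v[1])),np.linalg.norm(v))
# yaw from rail ends in wrist at z guess
for z in(50,60,67):
  a=plane(*w(380,437),z);b=plane(*w(294,66),z);v=b-a;print(z,np.degrees(np.arctan2(-v[0],v[1])),np.linalg.norm(v))
E
```

```text
ptr [671.2  21.8  67.5] [0.7, 0.3, 0.6]
flag [663.3  58.6  64.9] [1.8, 1.4, 0.4]
orange [562.4 -53.1  79.5] [2.6, 1.3, 1.8]
plate-y [690.5 -43.1  56.3] [1.3, 1.6, 0.3]
plate+y [644.6 129.5  55.7] [2.2, 1.7, 1.7]
yaw 14.9019049639658 178.54694659090137
50 14.638254984652953 171.37922290953418
60 14.638254984652963 166.2466103599581
67 14.63825498465296 162.65378157525495
```

```bash
python3 - <<'E'
from h import *
W,S,D=[camera_model(n) for n in("wrist","scene","side")]
w=lambda x,y:(W,(x/2.1+195-.25,y/2.1+5-.25));s=lambda x,y:(S,(x/4+260-.4,y/4+150-.4));d=lambda x,y:(D,(x/4.4+270-.4,y/4.4+150-.4))
a=plane(*s(100,555),0);b=plane(*s(268,600),0);c=plane(*d(160,572),0);e=plane(*d(338,570),0)
print(a,b,c,e);print(np.linalg.norm(a-b),np.linalg.norm(c-e),np.linalg.norm((a+b-c-e)/2))
v=(c+e-a-b)/2;print("yaw",np.degrees(np.arctan2(-v[0],v[1])));O=(a+b+c+e)/4;print("O",O)
t=np.radians(14.8);ex=np.array([np.cos(t),np.sin(t),0]);ey=np.array([-np.sin(t),np.cos(t),0])
print("wheel_top",O-66*ex-45*ey+[0,0,81])
# wheel visible outline centre on z=81
for p in((60,412),(100,412),(78,420),(90,491),(133,550),(95,553)):
  X=plane(*w(*p),79)-O;print(p,X@ex,X@ey)
for o in(562.4,-53.1),:
  X=np.array([*o,0])-O;print("orange",X@ex,X@ey)
for n,p in(("ptr",(671.2,21.8,0)),("plate-",(690.5,-43.1,0)),("plate+",(644.6,129.5,0))):
  X=np.array(p)-O;print(n,X@ex,X@ey)
E
```

```text
[ 615.59625685 -158.92028456    0.        ] [ 692.30339353 -135.87294632    0.        ] [612.93396788 155.89909082   0.        ] [537.15654252 137.05357131   0.        ]
80.0947227849643 78.08566961771803 304.2815141517669
yaw 15.029383350545874
O [ 6.14497540e+02 -4.60142189e-01  0.00000000e+00]
wheel_top [562.18225566 -60.8266147   81.        ]
(60, 412) -62.31407656663772 -0.09823971215004867
(100, 412) -45.20920438824822 -4.612790513266512
(78, 420) -55.8501915283188 -5.647135381838357
(90, 491) -61.86762889564075 -39.33637242437524
(133, 550) -52.16451547192521 -72.90827555001275
(95, 553) -69.92554542525005 -69.84794256050816
orange -63.81574872696149 -37.585350062740815
ptr 60.50752322259447 7.0372232803191626
plate- 62.588784932627696 -60.639717768271
plate+ 62.30152921540048 117.95895939411149
```

```bash
python3 -m crank '{"dr":[[-0.06,0,0],[-0.13,0,0],[-0.2,0,0],[-0.26,0,0],[-0.26,0,0],[-0.26,0,0],[-0.26,0,0],[-0.26,0,0],[-0.26,0,0],[-0.26,0,0]],"translation":[[10,-15,-17],[25,-35,-40],[50,-55,-65],[70,-74,-85],[90,-74,-85],[90,-74,-85],[90,-74,-85],[90,-74,-85],[90,-74,-85],[90,-74,-85]],"jaw":[0,0,0,0,0,0,0,0,0,0]}' 20
python3 - <<'E'
from h import *
s=read_state();print(s["time"],s["position"],s["orientation"].round(3),s["contact_force"],s["finger_gap"])
for n in("scene","side","wrist"): cv2.imwrite(f"pics/{n}1.png",camera(n)[:,:,::-1])
a=cv2.imread("pics/scene1.png")[100:300,230:430];b=cv2.imread("pics/side1.png")[100:300,250:450]
cv2.imwrite("pics/c1.png",cv2.resize(np.hstack([a,b]),None,fx=2,fy=2,interpolation=cv2.INTER_CUBIC))
E
```

```text
time: 1.15
position: [565.2, -73.5, 314.9]
orientation: [[0.0, -0.258, 0.966], [-0.0, 0.966, 0.258], [-1.0, -0.0, 0.0]]
contact_force: [-0.1, 0.4, 0.1]
finger_gap: 0.177
1.15 [565.17756322 -73.53275056 314.90009729] [[ 0.    -0.258  0.966]
 [-0.     0.966  0.258]
 [-1.    -0.     0.   ]] [-0.08269382  0.35918359  0.07049549] 0.17712786035515016
```

View pics/c1.png

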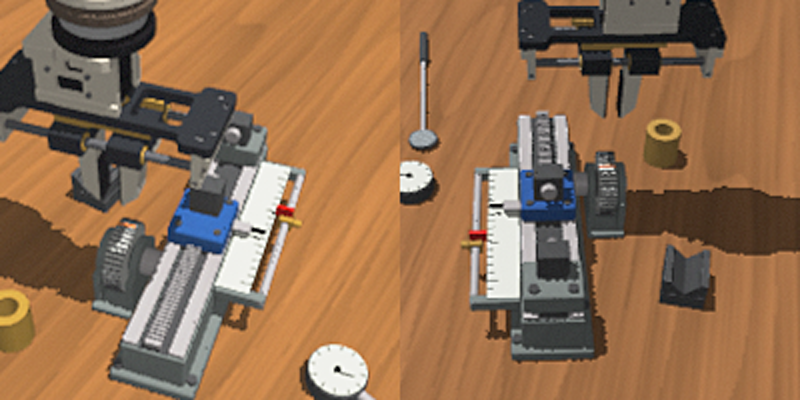

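View pics/wrist1.png

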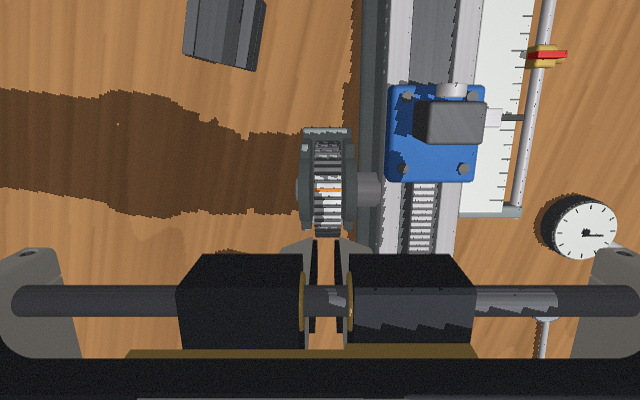

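```bash
python3 - <<'E'
from h import *
W=camera_model("wrist")
t=np.radians(14.95);ex=np.array([np.cos(t),np.sin(t),0]);ey=np.array([-np.sin(t),np.cos(t),0])
P=read_state()["position"]
for c in((315,180),(342,180),(328.5,190)):
  X=plane(W,c,80.5)-P;print(c,X@ex,X@ey)
E
python3 -m crank '{"dr":[[0,0,0],[0,0,0],[0,0,0],[0,0,0],[0,0,0],[0,0,0],[0,0,0]],"translation":[[0,0,0],[15,0,0],[30,0,0],[45,0,0],[50,0,0],[50,0,0],[50,0,0]],"jaw":[0,0,0,0,0,0,0]}' 20
```

```text
(315, 180) -7.108095150403347 25.93172014685968
(342, 180) 10.147558591966337 25.921650902608302
(328.5, 190) 1.5316511666138197 19.29897305927614
time: 2.0
position: [564.9, -73.7, 264.2]
orientation: [[-0.001, -0.258, 0.966], [0.0, 0.966, 0.258], [-1.0, 0.001, -0.001]]
contact_force: [-0.3, -0.8, 0.2]
finger_gap: 0.005
```

```bash
python3 -m crank '{"dr":[[0,0,0],[0,0,0],[0,0,0],[0,0,0],[0,0,0]],"translation":[[2,0,1.5],[3.5,0,1.5],[4.5,0,1.5],[5,0,1.5],[5,0,1.5]],"jaw":[0,0,0,0,0]}' 20
```

```text
time: 2.5
position: [566.3, -73.4, 259.3]
orientation: [[-0.001, -0.258, 0.966], [0.0, 0.966, 0.258], [-1.0, 0.0, -0.001]]
contact_force: [0.1, -0.6, 0.7]
finger_gap: 0.006
```

```bash
python3 -m crank '{"dr":[[0,0,0],[0,0,0],[0,0,0]],"translation":[[0.5,0,0],[0.8,0,0],[0.8,0,0]],"jaw":[0,0,0]}' 20; python3 -m crank '{"dr":[[0,0,0],[0,0,0],[0,0,0]],"translation":[[0.4,0,0],[0.7,0,0],[0.7,0,0]],"jaw":[0,0,0]}' 20
```

```text
time: 2.8
position: [566.4, -73.3, 258.9]
orientation: [[-0.001, -0.258, 0.966], [-0.0, 0.966, 0.258], [-1.0, 0.0, -0.001]]
contact_force: [-2.1, 0.4, 4.3]
finger_gap: 0.005
time: 3.1
position: [566.5, -73.3, 258.7]
orientation: [[-0.001, -0.258, 0.966], [-0.0, 0.966, 0.258], [-1.0, -0.0, -0.001]]
contact_force: [-2.5, 1.6, 7.2]
finger_gap: 0.011
```

```bash
python3 -m crank '{"dr":[[0,0,0],[0,0,0],[0,0,0],[0,0,0],[0,0,0],[0,0,0],[0,0,0]],"translation":[[0.6,2,0],[0.6,4,0],[0.6,6,0],[0.6,8,0],[0.6,10,0],[0.6,12,0],[0.6,12,0]],"jaw":[0,0,0,0,0,0,0]}' 20
python3 - <<'E'
from h import *
for n in("side","wrist"): cv2.imwrite(f"pics/{n}2.png",camera(n)[:,:,::-1])
a=cv2.imread("pics/wrist2.png")[:250,240:640];b=cv2.imread("pics/side2.png")[100:300,250:450]
cv2.imwrite("pics/c2.png",np.hstack([cv2.resize(a,None,fx=1,fy=1),cv2.resize(b,None,fx=1.25,fy=1.25)]))
E
```

```text
time: 3.8
position: [563.6, -62.1, 258.8]
orientation: [[0.0, -0.257, 0.966], [-0.001, 0.966, 0.257], [-1.0, -0.001, -0.0]]
contact_force: [-2.7, -1.8, 8.8]
finger_gap: 0.005
```

View pics/c2.png

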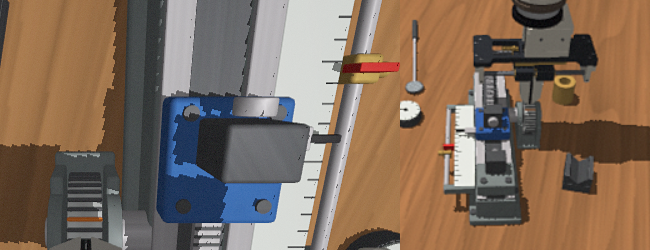

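```bash
cat >> h.py <<'E'
t=np.radians(14.95);EX=np.array([np.cos(t),np.sin(t),0]);EY=np.array([-np.sin(t),np.cos(t),0])
def gap(m,p,f,z=66.5):
    v=plane(m,f,z)-plane(m,p,z);return (v@EX).round(1),(v@EY).round(1)
E
python3 - <<'E'
from h import *
W=camera_model("wrist");print(gap(W,(580,138),(583,69)))
a=cv2.imread("pics/wrist2.png")[40:160,480:640];cv2.imwrite("pics/c3.png",cv2.resize(a,None,fx=5,fy=5,interpolation=cv2.INTER_CUBIC))
E
```

```text
(np.float64(-5.5), np.float64(32.1))
```

View pics/c3.png

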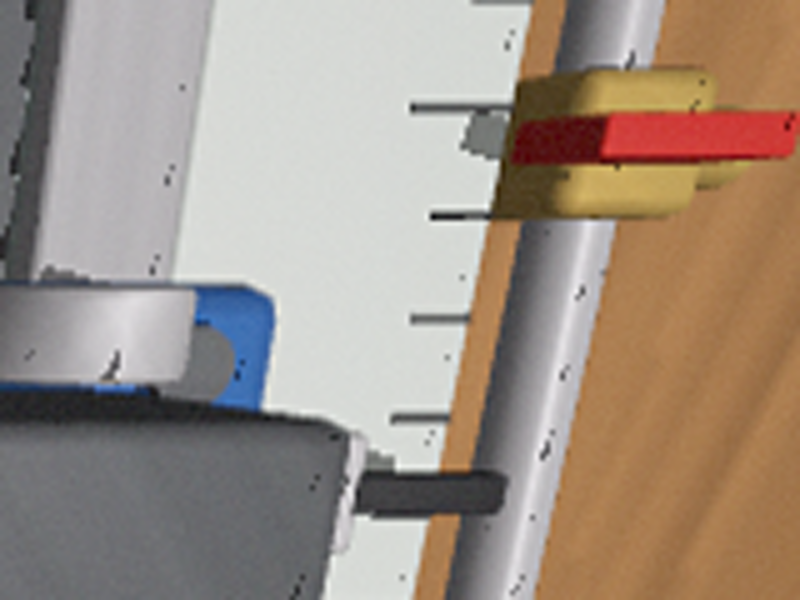

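```bash
python3 -m crank '{"dr":[[0,0,0],[0,0,0],[0,0,0],[0,0,0],[0,0,0],[0,0,0],[0,0,0]],"translation":[[0.6,3,0],[0.6,6,0],[0.7,9,0],[0.8,12,0],[0.9,14,0],[1.0,16,0],[1.0,16,0]],"jaw":[0,0,0,0,0,0,0]}' 20
python3 - <<'E'
from h import *
W=camera_model("wrist");cv2.imwrite("pics/wrist3.png",camera("wrist")[:,:,::-1])
a=cv2.imread("pics/wrist3.png")[40:160,480:640];cv2.imwrite("pics/c4.png",cv2.resize(a,None,fx=5,fy=5,interpolation=cv2.INTER_CUBIC))
E
```

```text
time: 4.6
position: [559.5, -46.4, 257.9]
orientation: [[0.0, -0.258, 0.966], [-0.001, 0.966, 0.258], [-1.0, -0.001, 0.0]]
contact_force: [-1.2, 0.6, 4.1]
finger_gap: 0.006
```

View pics/c4.png

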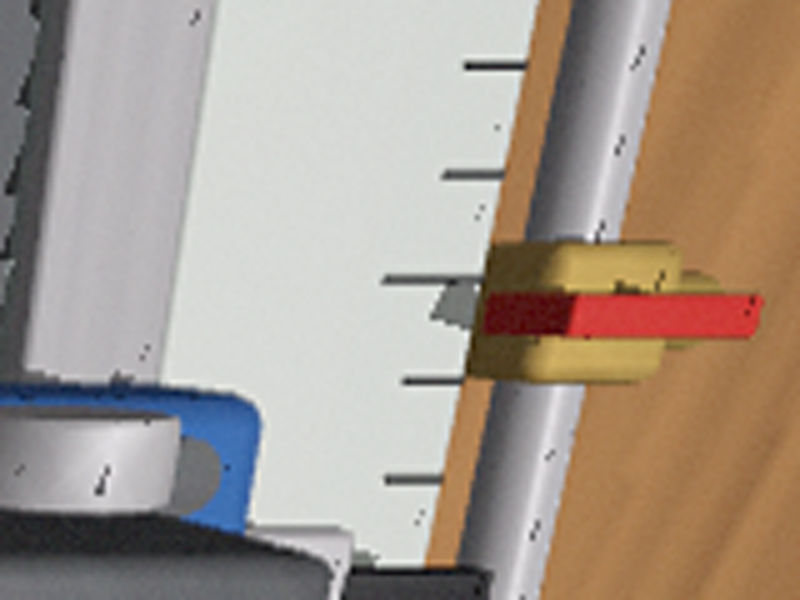

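```bash
python3 -m crank '{"dr":[[0,0,0],[0,0,0],[0,0,0],[0,0,0],[0,0,0],[0,0,0],[0,0,0],[0,0,0],[0,0,0]],"translation":[[-8,0,0],[-10,0,0],[-10,-15,0],[-10,-30,0],[-10,-30,0],[-7,-30,0],[-4,-30,0],[-1.5,-30,0],[-1.5,-30,0]],"jaw":[0,0,0,0,0,0,0,0,0]}' 20
```

```text
time: 5.55
position: [567.1, -74.9, 259.1]
orientation: [[-0.0, -0.258, 0.966], [-0.001, 0.966, 0.258], [-1.0, -0.001, -0.001]]
contact_force: [-0.1, 0.7, 0.7]
finger_gap: 0.004
```

```bash
python3 -m crank '{"dr":[[0,0,0],[0,0,0],[0,0,0],[0,0,0],[0,0,0],[0,0,0],[0,0,0],[0,0,0],[0,0,0],[0,0,0],[0,0,0],[0,0,0]],"translation":[[0.6,0,0],[1.0,0,0],[1.0,3,0],[1.0,6,0],[1.0,9,0],[1.0,12,0],[1.0,15,0],[1.0,18,0],[1.1,21,0],[1.2,24,0],[1.4,27,0],[1.7,30,0]],"jaw":[0,0,0,0,0,0,0,0,0,0,0,0]}' 20
python3 - <<'E'
from h import *
W=camera_model("wrist");cv2.imwrite("pics/wrist4.png",camera("wrist")[:,:,::-1])
a=cv2.imread("pics/wrist4.png")[60:180,480:640];cv2.imwrite("pics/c5.png",cv2.resize(a,None,fx=5,fy=5,interpolation=cv2.INTER_CUBIC))
E
```

```text
time: 6.75
position: [559.4, -45.9, 257.6]
orientation: [[0.0, -0.258, 0.966], [-0.001, 0.966, 0.258], [-1.0, -0.001, 0.0]]
contact_force: [0.3, -1.4, 0.9]
finger_gap: 0.003
```

View pics/c5.png

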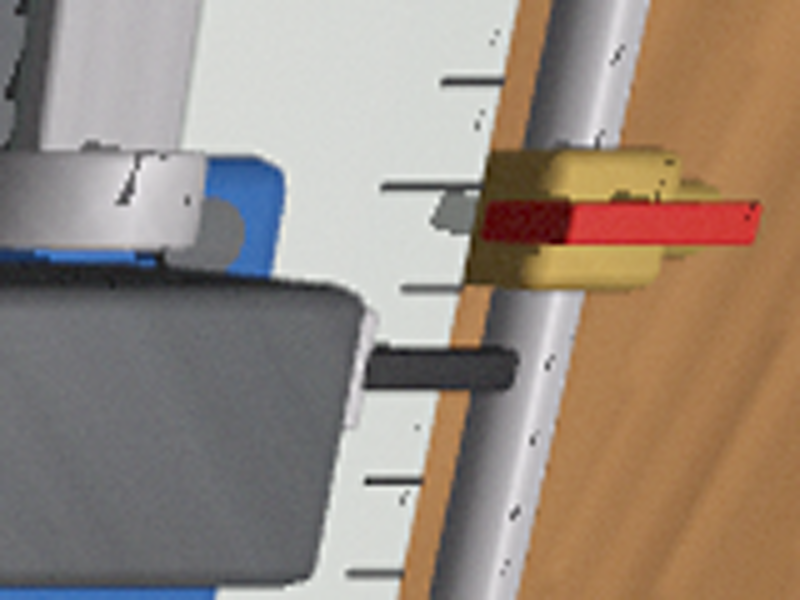

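```bash
python3 -m crank '{"dr":[[0,0,0],[0,0,0],[0,0,0],[0,0,0],[0,0,0],[0,0,0],[0,0,0],[0,0,0],[0,0,0]],"translation":[[-8,0,0],[-10,0,0],[-10,-15,0],[-10,-30,0],[-10,-30,0],[-7,-30,0],[-4,-30,0],[-1.5,-30,0],[-1.5,-30,0]],"jaw":[0,0,0,0,0,0,0,0,0]}' 20; python3 -m crank '{"dr":[[0,0,0],[0,0,0],[0,0,0],[0,0,0],[0,0,0],[0,0,0],[0,0,0],[0,0,0],[0,0,0],[0,0,0],[0,0,0]],"translation":[[0.6,0,0],[1.0,0,0],[1.0,3,0],[1.0,6,0],[1.0,9,0],[1.0,12,0],[1.0,15,0],[1.0,18,0],[1.0,21,0],[1.0,23,0],[1.0,23,0]],"jaw":[0,0,0,0,0,0,0,0,0,0,0]}' 20
python3 - <<'E'
from h import *
W=camera_model("wrist");cv2.imwrite("pics/wrist5.png",camera("wrist")[:,:,::-1])
a=cv2.imread("pics/wrist5.png")[40:160,480:640];cv2.imwrite("pics/c6.png",cv2.resize(a,None,fx=5,fy=5,interpolation=cv2.INTER_CUBIC))
E
```

```text
time: 7.7
position: [566.9, -73.6, 258.8]
orientation: [[-0.001, -0.26, 0.966], [-0.0, 0.966, 0.26], [-1.0, -0.0, -0.001]]
contact_force: [-0.4, -0.1, 2.6]
finger_gap: 0.007
time: 8.8
position: [561.0, -50.9, 258.3]
orientation: [[-0.0, -0.261, 0.965], [-0.001, 0.965, 0.261], [-1.0, -0.001, -0.0]]
contact_force: [-1.9, 1.0, 5.3]
finger_gap: 0.002
```

View pics/c6.png

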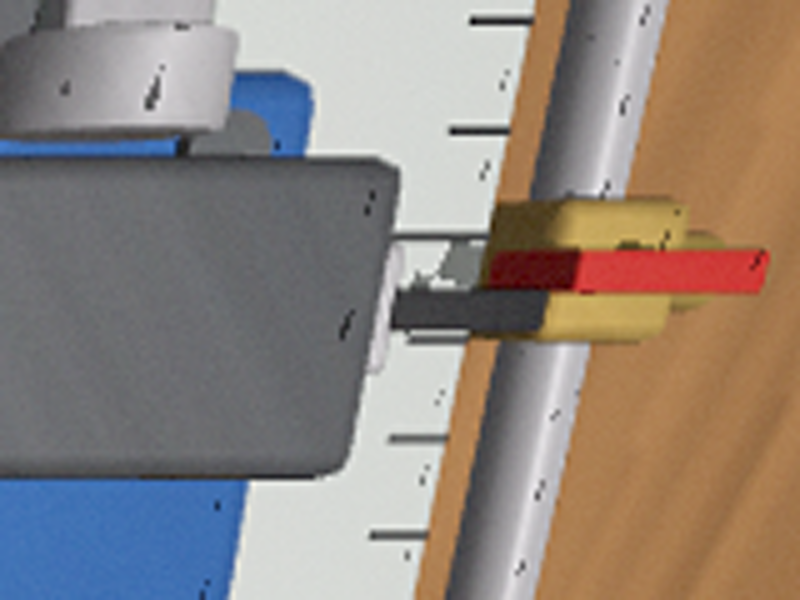

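```bash
python3 -m crank '{"dr":[[0,0,0],[0,0,0],[0,0,0],[0,0,0],[0,0,0],[0,0,0],[0,0,0],[0,0,0]],"translation":[[-8,0,0],[-10,0,0],[-10,-15,0],[-10,-15,0],[-7,-15,0],[-4,-15,0],[-1.5,-15,0],[-1.5,-15,0]],"jaw":[0,0,0,0,0,0,0,0]}' 20; python3 -m crank '{"dr":[[0,0,0],[0,0,0],[0,0,0],[0,0,0],[0,0,0],[0,0,0],[0,0,0],[0,0,0]],"translation":[[0.6,0,0],[1.0,0,0],[1.0,2,0],[1.0,4,0],[1.0,6,0],[1.0,8,0],[1.0,9,0],[1.0,9,0]],"jaw":[0,0,0,0,0,0,0,0]}' 20
python3 - <<'E'
from h import *
W=camera_model("wrist");cv2.imwrite("pics/wrist6.png",camera("wrist")[:,:,::-1])
a=cv2.imread("pics/wrist6.png")[40:160,480:640];cv2.imwrite("pics/c7.png",cv2.resize(a,None,fx=5,fy=5,interpolation=cv2.INTER_CUBIC))
E
```

```text
time: 9.65
position: [564.7, -65.1, 259.3]
orientation: [[-0.001, -0.261, 0.965], [-0.0, 0.965, 0.261], [-1.0, 0.0, -0.001]]
contact_force: [0.2, 0.1, 0.3]
finger_gap: 0.005
time: 10.45
position: [562.5, -56.3, 258.9]
orientation: [[-0.0, -0.261, 0.965], [-0.001, 0.965, 0.261], [-1.0, -0.0, -0.0]]
contact_force: [-1.4, -1.1, 6.8]
finger_gap: 0.006
```

View pics/c7.png

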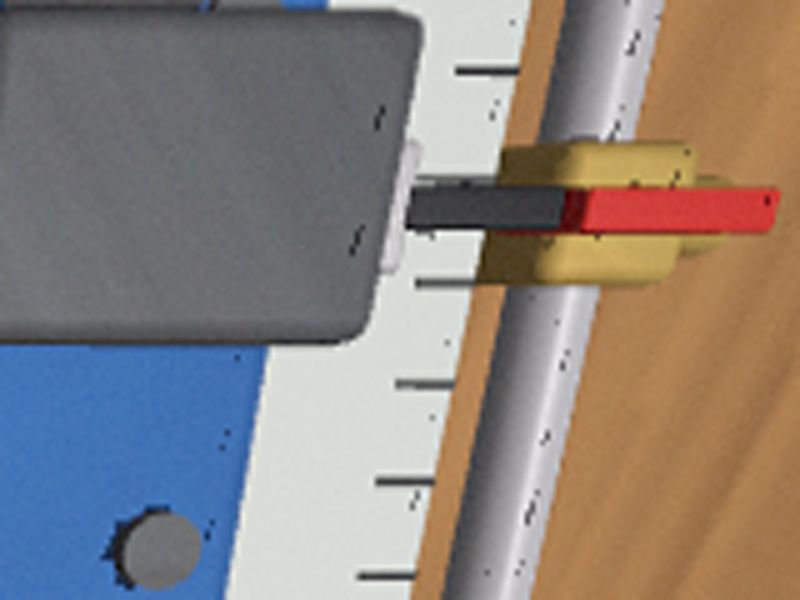

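```bash
python3 -m crank '{"dr":[[0,0,0],[0,0,0],[0,0,0],[0,0,0],[0,0,0],[0,0,0]],"translation":[[-6,0,0],[-20,0,0],[-50,0,0],[-80,0,0],[-100,0,0],[-100,0,0]],"jaw":[0,0,0,0,0,0]}' 20
python3 - <<'E'
from h import *
for n in("side","scene","wrist"): cv2.imwrite(f"pics/{n}7.png",camera(n)[:,:,::-1])
f=lambda n,r,c:cv2.resize(cv2.imread(f"pics/{n}7.png")[r:r+60,c:c+50],None,fx=5,fy=5,interpolation=cv2.INTER_CUBIC)
w=cv2.imread("pics/wrist7.png");cv2.imwrite("pics/c8.png",np.hstack([f("side",180,275),f("scene",180,345),f("wrist",80,460)]))
E
```

```text
time: 11.1
position: [563.9, -55.7, 363.0]
orientation: [[0.007, -0.261, 0.965], [-0.001, 0.965, 0.261], [-1.0, -0.003, 0.006]]
contact_force: [-0.5, 0.2, -0.5]
finger_gap: 0.003
```

View pics/c8.png

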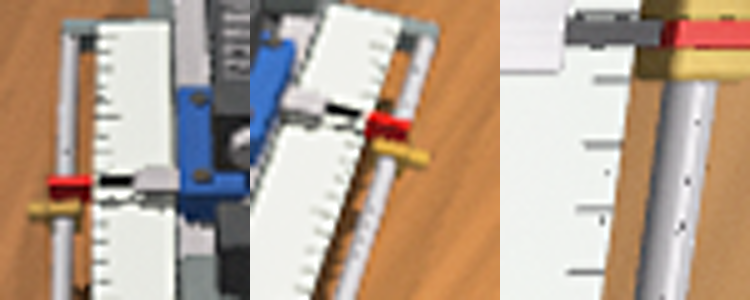

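View pics/wrist7.png

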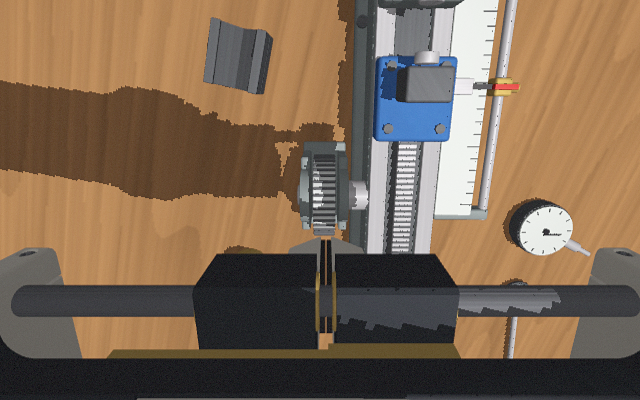

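All three views show pointer and flag in line: in the wrist crop the pointer is at row 31 and the flag at row 33 of the 5x zoom, about 0.2 mm. The hand is clear, so I'm handing in.

```bash
python3 -c "
from plant import *
print(close_job())"
```

```text
the job is handed in; nothing more can be done
None
```

The gauge is set: the pointer lines up with the red flag to about 0.2–0.3 mm, against the 2.5 mm allowed. I rolled the wheel with the closed fingertips in four light strokes over its top, about 90 mm of rim in all, to close a measured 37.6 mm gap.

- **Force:** the readings I took at the end of each move stayed below 10 N. I did not see the force during a stroke, so the peak is not known.
- **Alignment:** the final wrist picture gave the figure above, and the side and scene views agreed by eye.
- **Clearance:** the hand ended about 100 mm above the wheel at about 11 s. The force reading was near zero and the fingers touched nothing but the wheel.
- **Bystanders:** the arm never came near the marker, V-block, bush or indicator, and they looked undisturbed in the pictures. I did not measure their positions again at the end.
- **Disagreement:** my corner measurement of the bed's length came out at 304 mm instead of 310 mm. The wheel's position from that measurement still matched the wrist view to about 2 mm, and the contact height came within about 0.3 mm of the given 81 mm.

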